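# Release and drain the extractor's filter plate

### The job

Pull the extractor's push-pull service knob out until it stays out at its detent and let go of it; this frees the filter plate. Slide the filter plate up out of its slot by its top edge and stand it upright in the groove of the beech draining rack, then push the knob fully home again and leave everything released. The knob is loose on its stem, so work it by feel and do not force it against its stops, and do not shift the two tins and the jar that stand between extractor and rack or the spoon in front.

Things in the scene. Friction and masses are not known exactly. Their poses are not given: they have to be found in the camera images.
- extractor: Fixed steel countertop extractor, 200 (x) x 260 (y) x 90 mm high; origin mid underside, z up. x = -110 to -10 (its front, facing roughly to the robot's left) is a sloped control panel rising from z = 32 to 90, its normal leaning 30 degrees from vertical towards -x; x = -10 to 90 is a level deck at z = 90 with the filter slot. The knob is at (-30, 85, 78) on the panel.
- slot (a point): Middle of the filter slot's floor, (50, -40, 30) mm in the extractor's frame. The slot is open at the deck (60 mm higher), 12 mm wide in x, 124 mm long in y. At its +y end, just above the deck, a steel tongue 7 mm high reaches into the filter's notch and locks it; it draws back in +y with the switch stem. Its guide stands 15 mm above the deck at y = 59 to 65.
- knob_seat (a point): Fixed point where the knob's axis meets the sloped panel; the axis points outward along (-sin 30, 0, cos 30 deg) in the extractor's frame. Round it lies a rubber washer, 42 mm across, 4 high. The black cylindrical knob on it is 29 mm across, 26 long; stem home, its outer end is 38 to 54 mm off the panel (unknown free play, see switch); fully out, 70 mm.
- switch (a joint): Travel of the stem inside the knob (m): 0 home, 0.016 out at detent and stop. The worn knob slides 16 mm loosely on it (1-2 N), start unknown: a pull takes up the play first, then the stem. Pulling meets about 11 N at 3 to 7 mm; past about 13 mm it snaps out and stays, before that it springs back. Pushing in meets about 5 N, then it snaps towards home.
- mount (a joint): Give of the rubber washer in which the whole switch sits, along the knob's axis (m), 14 N per mm, sprung to 0; positive pulled outward, negative pressed in. It shows how hard the switch is forced against a stop: 1.9 mm (27 N) is too much.
- filter: Loose aluminium filter plate, 9 mm thick (x), 120 wide (y), 105 tall (z), 0.14-0.28 kg; origin mid lower edge. It starts standing in the slot, its axes parallel to the extractor's, the upper 45 mm above the deck. The tongue sits in a notch in its +y edge, 62-74 mm above the lower edge, 10 deep. Grip the top edge across its thickness.
- rack: Fixed beech draining rack, base 150 (x) x 180 (y) x 12 mm; origin mid underside. Two upright bars, 160 mm long in y, tops at z = 60, leave one groove 20 mm wide (x from -10 to 10) along y, open at the ends, floor at z = 12. The filter stands in its middle, width along the groove; either face may look forward.
- tin3: round aluminium spice tin with screw lid, standing; bystander, leave it alone; origin at the centre of its underside; 59 mm across, 55 mm high, between the rack and the extractor
- tin4: round aluminium spice tin with screw lid, standing; bystander, leave it alone; origin at the centre of its underside; 59 mm across, 55 mm high, between the rack and the extractor, further back
- jar: glass jar with metal lid, 56 mm across, 85 mm high, between the rack and the extractor; bystander; origin at the centre of its underside
- spoon: steel measuring spoon, 130 mm long, lying in front; bystander; origin at the middle of its underside
Not all that is in view belongs to the job. Several things have the shape of the rack; the one meant has the colours described above.

How it is judged:
By the outcome, as a careful person would: the job done as asked, in the order asked, and still so for the second after the job is handed in, with the robot touching nothing.
It also fails if it takes over 67 s, if anything falls off the work surface, if the arm or the gripper's body presses on something with over 40 N, if the wrist force passes 120 N, or if a joint passes its speed limit or range.

### The arm

A 7-joint arm with a two-finger parallel gripper is mounted at the origin on the work surface. World frame = base frame: x ahead of the robot, y to its left, z up, the work surface at z = 0. Lengths are in m, angles in rad, forces in N, time in s.
With the tool pointing down it reaches from about 0.425 to 0.925 m from the base axis. Payload 6.8 kg.
Tool frame: the origin (TCP) lies at the centre of the arm's flange, where the gripper is bolted on; the fingertips stand 182 mm ahead of it and the grasp point (between the pads) lies bot.grasp_offset ahead of it (bot.grasp_offset is the distance from the TCP to the grasp point, in m); z points along the fingers, y is the line along which they close (so a half turn about z gives the same grasp; the last joint's range is limited). The gripper opens to 88 mm and grips with 3 to 60 N. Pads are 20 mm wide; open, the fingers measure 115 mm over their backs; the gripper's body (75 mm by 178 mm) begins 61 mm behind the grasp point.
Start: joints at [1.152, 0.477, 0.022, 1.555, -0.011, 1.109, -0.083], TCP at [0.206, -0.643, 0.405] pointing down, gripper open.
Joint ranges: [-2.96, 2.96], [-0.34, 2.1], [-1.41, 1.46], [0.24, 2.44], [-1.37, 4.51], [0.17, 1.92], [-2.96, 2.96]. Speed limits (rad/s): [2.39, 2.39, 3.14, 3.14, 3.14, 3.14, 3.14].

### API

Orientations are given as a unit quaternion [w, x, y, z].
In Python, from rig import bot, imaging gives the robot as it stands.
- The arm moves only by the tool servo_tool, never from a script. Its argument "increments" is a list that holds one entry, the list of rows, each a list of 7 numbers: the turn, a rotation vector about the tool's x, y, z in degrees, then the shift along the tool's x, y, z in mm, then the opening, from -1 (shut) to 1 (fully open). A call has 1 to 10 rows; each row is the pose to reach, as a shift and turn from the pose commanded when the call began, along the tool's axes at that moment; what a row does not reach only later rows make up. A row lasts 1/8 s, in which the tool goes at most 62.5 mm and 10.7 degrees, less where a joint would pass 70% of its speed; a pose out of reach is approached as far as the arm can. A call with a gripper value outside its range is refused whole. The fingers move at their own pace and stop on an object; "newtons" is the grip in N (left out, the last holds). Time passes only in rows, so rows that repeat a pose let the fingers close. It gives the time, the measured TCP pose, the force, the opening and the grip force at its end, in the units of the state.
- bot.state(): the state, without advancing time (a new reading comes with each control period).
- imaging.snapshot(name): name is "scene" or "side" or "wrist"; returns a dict with "pixels" (480x640x3 uint8, red, green, blue), "z_map" (480x640 float32, m along the optical axis (not along the pixel's ray), 0 where there is no reading), "camera_matrix" (3x3 intrinsics, pixels), "T" (4x4, takes a point from camera to world coordinates). Camera axes: x right, y up, looking along -z (the intrinsics and any distortion apply to the point x, -y, -z); pixel columns grow to the right and rows downward; lengths in m; the calibration is good to about 2 mm. A picture is of the moment at which its call begins.
- bot.job_done(): hands the job in; it is judged then, once.
Trained networks look in a picture, given as the dict that the camera call returned (one of the last four; its "shot" number tells which), for a name from the list of things; names that differ only in an ending like _2 or _b are one class to them, and where a whole thing is asked for, a point or a joint stands for the part that bears it (a point fixed in the world has none). Each returns a list of dicts, best first, with "confidence" (0 to 1); they miss things now and then, are a little off and sometimes report something else, mostly with a low value. They report only what shows in the picture. A call takes as long as a camera call. They do not tell look-alikes from the thing itself.
- imaging.boxes_of(thing, picture): "extent" ([centre column, centre row, width, height] in pixels, round what is visible of it).
- imaging.spot_point(thing, picture): "uv" ([column, row] in pixels: a listed point, or the origin of a listed thing).
The state is a dict: "time": time; "q": joint angles; "qvel": joint speeds; "effort": joint torques, N m; "eef_pos": TCP position; "orientation": TCP orientation; "contact_force": force on the tool from outside, world axes, zero at the start; "ft_torque": the same for the moment, N m; "width": finger opening in m; "gripper_force": force on a finger pad.
Only numpy, scipy, OpenCV 4.12 (cv2) and the standard library are available. Lean on these libraries where they do the work, as an engineer would, in place of code of your own. Each camera call takes 0.05 s, during which the arm holds its last target. There are 200 camera calls.

## Working session

There is one attempt and no reset: what is moved stays moved. The work goes in short steps, Python scripts to look and compute and a tool call to move; the robot and the scene stay as the last step left them, time stands still between calls to the robot, and variables do not carry over. Pictures are saved under pics/ and viewed, at most 10 in all, crops included, and the job is handed in when it is done.

Besides the shell and the picture viewer there is one more tool, called after "Request:" by a JSON object that holds its "name" and its "arguments". servo_tool: Moves the arm, as the interface text tells. Its arguments: {"type":"object","properties":{"increments":{"type":"array"},"newtons":{"type":"number"}},"required":["increments"]}

```bash
mkdir -p pics; ls
cat > h.py <<'E'
import numpy as np, cv2
from rig import bot, imaging
from scipy.spatial.transform import Rotation as R
def w(p,u,v,z=None):
    K=p["camera_matrix"]; d=p["z_map"][int(round(v)),int(round(u))] if z is None else z
    x=(u-K[0,2])/K[0,0]*d; y=(v-K[1,2])/K[1,1]*d
    return (p["T"]@np.array([x,-y,-d,1]))[:3]
def cloud(p):
    K=p["camera_matrix"]; d=p["z_map"]; v,u=np.mgrid[:480,:640]
    c=np.stack([(u-K[0,2])/K[0,0]*d,-(v-K[1,2])/K[1,1]*d,-d,np.ones_like(d)],-1)
    return (c@p["T"].T)[...,:3]
def proj(p,X):
    c=np.linalg.inv(p["T"])@np.append(X,1); K=p["camera_matrix"]
    return K[0,0]*c[0]/-c[2]+K[0,2], K[1,2]-K[1,1]*c[1]/-c[2]
def save(p,n,crop=None,s=1):
    im=p["pixels"][...,::-1]
    if crop: a,b,c,d=crop; im=im[b:d,a:c]
    cv2.imwrite(n,cv2.resize(im,None,fx=s,fy=s,interpolation=cv2.INTER_CUBIC))
E
python3 - <<'E'
from h import *
s=bot.state(); print({k:np.round(v,4) for k,v in s.items()}, bot.grasp_offset)
for n in ["scene","side"]:
    p=imaging.snapshot(n); save(p,f"pics/{n}0.png"); print(n,p["T"].round(3).tolist(),p["camera_matrix"].round(1).tolist(), p.keys())
    np.savez(f"{n}0.npz",**{k:p[k] for k in("pixels","z_map","camera_matrix","T")})
    for t in ["extractor","slot","knob_seat","switch","filter","rack","tin3","tin4","jar","spoon"]:
        try:
            print(t,"B",[(np.round(b["extent"]).tolist(),round(b["confidence"],2)) for b in imaging.boxes_of(t,p)[:4]],
             "P",[(np.round(b["uv"],1).tolist(),round(b["confidence"],2),w(p,*b["uv"]).round(3).tolist()) for b in imaging.spot_point(t,p)[:4]])
        except Exception as e: print(t,e)
E
```

```text
pics
{'time': np.float64(0.0), 'q': array([ 1.1519,  0.4778,  0.0223,  1.5564, -0.0115,  1.1093, -0.0831]), 'qvel': array([ 0.0006, -0.0007, -0.001 ,  0.0006, -0.0013,  0.0013, -0.0008]), 'effort': array([-7.00000e-04, -5.82850e+01,  1.53460e+00, -2.72607e+01,
       -5.44000e-02,  1.69000e-02,  2.00000e-04]), 'eef_pos': array([ 0.2064, -0.6424,  0.4037]), 'orientation': array([-9.000e-04,  9.879e-01,  1.548e-01, -2.000e-04]), 'contact_force': array([0.6801, 0.8219, 0.2343]), 'ft_torque': array([-0.0148,  0.0144,  0.0151]), 'gripper_force': np.float64(0.0), 'width': np.float64(0.0878)} 0.1633
scene [[-0.531, -0.563, 0.633, 1.24], [0.847, -0.347, 0.403, 0.493], [-0.007, 0.75, 0.661, 0.907], [0.0, 0.0, 0.0, 1.0]] [[586.2, 0.0, 317.1], [0.0, 586.2, 237.0], [0.0, 0.0, 1.0]] dict_keys(['pixels', 'z_map', 'camera_matrix', 'T', 'shot'])
extractor B [([377.0, 326.0, 158.0, 164.0], 0.67)] P [([374.6, 333.6], 0.75, [0.647, 0.23, 0.121])]
slot B [([380.0, 326.0, 160.0, 162.0], 0.67), ([252.0, 325.0, 38.0, 41.0], 0.37)] P []
knob_seat B [([380.0, 329.0, 160.0, 160.0], 0.59)] P [([368.6, 342.9], 
[... 1721 characters left out ...]
61.0], 0.77)] P [([408.7, 411.0], 0.94, [0.261, 0.271, 0.035]), ([435.5, 246.4], 0.87, [0.261, -0.195, 0.023]), ([324.8, 227.4], 0.73, [0.515, -0.19, 0.025])]
tin3 B [([296.0, 271.0, 29.0, 25.0], 0.86), ([227.0, 254.0, 29.0, 26.0], 0.59)] P [([295.1, 289.0], 0.94, [0.479, 0.151, 0.125]), ([228.7, 268.8], 0.81, [0.626, 0.096, 0.092])]
tin4 B [([296.0, 271.0, 29.0, 25.0], 0.86), ([227.0, 254.0, 29.0, 26.0], 0.59)] P [([295.1, 289.0], 0.94, [0.479, 0.151, 0.125]), ([228.7, 268.8], 0.81, [0.626, 0.096, 0.092])]
jar B [([262.0, 255.0, 22.0, 37.0], 0.76)] P [([261.2, 277.9], 0.65, [0.541, 0.146, 0.13])]
spoon B [([279.0, 288.0, 66.0, 39.0], 0.43)] P [([352.4, 294.4], 0.68, [0.407, -0.003, 0.003])]
```

View pics/scene0.png

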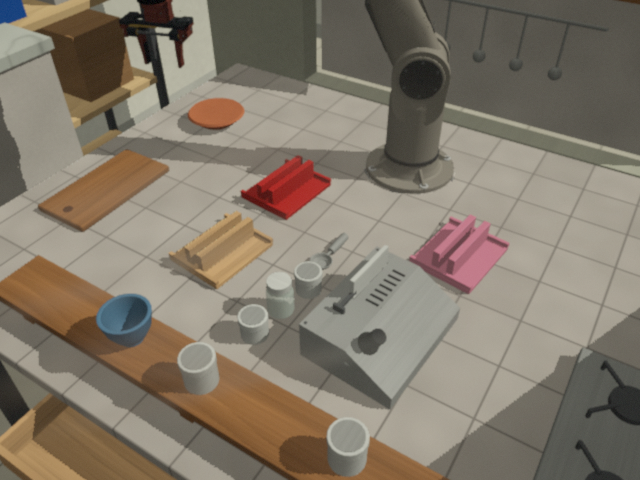

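View pics/side0.png

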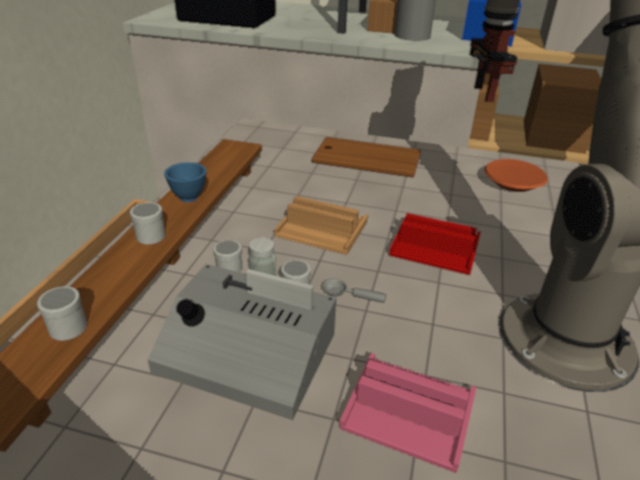

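The scene camera shows three rack-shaped things: red at (286,186), beech at (220,249) and pink at (459,250). The beech one at (220,249) fits the description. The extractor sits at (377,326), with its panel facing the robot's left, the knob at (372,342) and the filter at (370,270). Next I fit the poses to the depth clouds and check the rack in a crop.

```bash
cat > fit.py <<'E'
from h import *
from scipy.optimize import least_squares
P={n:dict(np.load(f"{n}0.npz")) for n in("scene","side")}
save(P["scene"],"pics/rackcrop.png",(150,190,300,300),4)
C={n:cloud(p) for n,p in P.items()}
s3,c3=.5,np.sqrt(3)/2
def sdf_ext(q):
    x,y,z=q.T
    return np.max([x-.09,-.11-x,np.abs(y)-.13,z-.09,(z-.09)*c3-(x+.01)*s3],0)
def box(q,c,h):
    d=np.abs(q-c)-h; return np.linalg.norm(np.maximum(d,0),axis=1)+np.minimum(d.max(1),0)
def loc(X,a): 
    c,s=np.cos(a[2]),np.sin(a[2]); d=X-[a[0],a[1],0]
    return np.c_[c*d[:,0]+s*d[:,1],-s*d[:,0]+c*d[:,1],d[:,2]-(a[3] if len(a)>3 else 0)]
def sdf_rack(q,bw=.010):
    return np.min([box(q,[0,0,.006],[.075,.09,.006])]+[box(q,[k*(.01+bw/2),0,.036],[bw/2,.08,.024]) for k in(1,-1)],0)
def fit(f,X,a0):
    for tol in(.03,.012,.006):
        m=np.abs(f(loc(X,a0)))<tol
        r=least_squares(lambda a:f(loc(X[m],a)),a0,loss="soft_l1",f_scale=.002); a0=r.x
    return a0,m.sum(),np.median(np.abs(r.fun))
for n,c in C.items():
    X=c[np.isfinite(c).all(-1)&(P[n]["z_map"]>0)].reshape(-1,3)
    fl=X[(abs(X[:,0]-.5)<.3)&(abs(X[:,1]-.1)<.3)&(abs(X[:,2])<.012)]; print(n,"floor z",np.median(fl[:,2]),fl[:,2].std())
    e=X[(np.hypot(X[:,0]-.58,X[:,1]-.2)<.2)&(X[:,2]>.015)&(X[:,2]<.1)]
    print("ext",*[np.round(v,4) for v in fit(sdf_ext,e,np.array([.58,.21,-1.57,0]))])
    k=X[(np.hypot(X[:,0]-.54,X[:,1]+.19)<.12)&(X[:,2]>.006)&(X[:,2]<.07)]
    print("rackpts",len(k),k.min(0),k.max(0))
    for a in(-1.57,-1.1,-2.0,-.7,0): print("rack",*[np.round(v,4) for v in fit(sdf_rack,k,np.array([.54,-.19,a,0]))])
E
python3 fit.py
```

```text
scene floor z 0.0012069309680480256 0.0026491380132357663
ext [ 5.5280e-01  1.9300e-01 -1.6533e+00  1.1000e-03] 13551 0.001
rackpts 4016 [ 0.44157541 -0.29837244  0.00601877] [ 0.65650672 -0.07617361  0.06667295]
rack [ 5.2980e-01 -2.1000e-01 -1.6972e+00  1.4000e-03] 3671 0.0016
rack [ 5.2980e-01 -2.1000e-01 -1.6972e+00  1.4000e-03] 3671 0.0016
rack [ 5.2980e-01 -2.1000e-01 -1.6972e+00  1.4000e-03] 3671 0.0016
rack [ 5.2980e-01 -2.1000e-01 -1.6972e+00  1.4000e-03] 3671 0.0016
rack [ 5.2980e-01 -2.1000e-01  1.4445e+00  1.4000e-03] 3670 0.0016
side floor z 0.0017773627936070735 0.0019628449345856338
ext [ 0.5525  0.1918 -1.6532  0.0018] 17030 0.0008
rackpts 3355 [ 0.42112276 -0.26774896  0.00602218] [ 0.62593911 -0.1213159   0.06489978]
rack [ 0.529  -0.2111 -1.6778  0.0022] 3103 0.0013
rack [ 0.529  -0.2111 -1.6778  0.0022] 3103 0.0013
rack [ 0.529  -0.2111 -1.6778  0.0022] 3103 0.0013
rack [ 0.529  -0.2111 -1.6778  0.0022] 3103 0.0013
rack [ 0.529  -0.2111  1.4638  0.0022] 3103 0.0013
```

View pics/rackcrop.png

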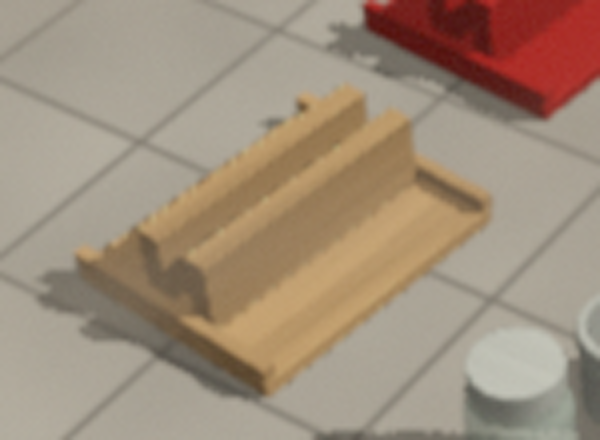

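The crop confirms the beech rack: it has tan wood bars with a groove between them, next to the red one at upper right. Now I measure the knob and the filter top in the extractor frame, and the bystanders.

```bash
cat > knob.py <<'E'
from h import *
ext=np.array([.5526,.1924,-1.653]); 
RE=R.from_euler("z",ext[2]).as_matrix(); OE=np.array([ext[0],ext[1],0])
seat=OE+RE@[-.03,.085,.0785]; ax=RE@[-.5,0,np.sqrt(3)/2]
us=RE@[np.sqrt(3)/2,0,.5]; uy=RE@[0,1,0]
def knobpts(p,zb=0):
    X=cloud(p)[p["z_map"]>0]-[0,0,zb]; d=X-seat; h=d@ax; a=d@us; b=d@uy
    m=(np.hypot(a,b)<.025)&(h>.008)&(h<.1); return np.c_[a,b,h][m]
def knob_report(p,zb):
    k=knobpts(p,zb); top=np.percentile(k[:,2],95) if len(k) else 0
    t=k[k[:,2]>top-.003] if len(k) else k
    print("knob n",len(k),"h pct",np.percentile(k[:,2],[50,90,95,98,100]).round(4),"cap centre a,b",((t[:,:2].min(0)+t[:,:2].max(0))/2).round(4),"span",np.ptp(t[:,:2],axis=0).round(4), "cap median h",np.median(t[:,2]).round(4))
def inc(pos,Rm,s=None):
    s=s or bot.state(); q=s["orientation"]; Rc=R.from_quat([q[1],q[2],q[3],q[0]])
    return (Rc.inv()*R.from_matrix(Rm)).as_rotvec(degrees=True).round(2), (Rc.inv().apply(pos-s["eef_pos"])*1000).round(1)
def frame(z,y): y=y/np.linalg.norm(y); z=z/np.linalg.norm(z); return np.c_[np.cross(y,z),y,z]
RK=frame(-ax,us); RF=frame(np.array([0,0,-1.]),RE[:,0]); G=.1633
E
python3 - <<'E'
from knob import *
print("seat",seat.round(4),"ax",ax.round(3))
for n,zb in(("scene",.0012),("side",.0018)):
    p=dict(np.load(f"{n}0.npz")); knob_report(p,zb)
    X=cloud(p)[p["z_map"]>0]-[0,0,zb]; L=(X-OE)@RE
    f=L[(L[:,2]>.1)&(abs(L[:,0]-.05)<.03)&(L[:,1]<.05)&(L[:,1]>-.13)]
    t=f[f[:,2]>.12]; print("filter",np.percentile(f,[2,50,98],axis=0).round(4).tolist(), np.percentile(t[:,0],[10,50,90]).round(4))
    for nm,c in(("tinA",(.54,.02)),("jar",(.62,.01)),("tinB",(.70,0))):
        r=X[(np.hypot(X[:,0]-c[0],X[:,1]-c[1])<.06)&(X[:,2]>.045)&(X[:,1]<.08)]; 
        if len(r): print(nm,r.min(0).round(3),r.max(0).round(3))
for h in(.12,.05): print(h, inc(seat+ax*(h+G),RK))
print(inc(np.array([.6,-.1,.40]),RK))
E
```

```text
seat [0.6398 0.2153 0.0785] ax [0.041 0.498 0.866]
knob n 310 h pct [0.0403 0.0434 0.0441 0.0447 0.0475] cap centre a,b [-0.0006  0.0013] span [0.0277 0.0293] cap median h 0.0428
filter [[0.0435, -0.0962, 0.1007], [0.0455, -0.0279, 0.1247], [0.0536, 0.0402, 0.1369]] [0.0441 0.0462 0.0524]
tinA [ 0.494 -0.02   0.045] [0.6   0.043 0.089]
jar [ 0.575 -0.033  0.045] [0.679 0.025 0.089]
tinB [ 0.652 -0.04   0.045] [0.71  0.019 0.061]
knob n 336 h pct [0.0406 0.043  0.0435 0.0439 0.0453] cap centre a,b [-0.0005 -0.0015] span [0.0272 0.0281] cap median h 0.0419
filter [[0.0438, -0.0991, 0.1005], [0.0463, -0.0406, 0.1215], [0.0542, 0.0342, 0.1362]] [0.0446 0.0464 0.0528]
tinA [ 0.492 -0.02   0.045] [0.6   0.043 0.088]
jar [ 0.571 -0.033  0.045] [0.68  0.024 0.088]
tinB [ 0.649 -0.042  0.045] [0.708 0.02  0.06 ]
0.12 (array([-29.61,  -5.9 ,  22.  ]), array([ 729.2, -815.2,   80.8]))
0.05 (array([-29.61,  -5.9 ,  22.  ]), array([ 715.8, -782.9,  141.5]))
(array([-29.61,  -5.9 ,  22.  ]), array([ 540.7, -396.3,    4.7]))
```

Request:
{"name": "servo_tool", "arguments": {"increments": [[[-29.6,-5.9,22,541,-396,5,1],[-29.6,-5.9,22,541,-396,5,1],[-29.6,-5.9,22,541,-396,5,1],[-29.6,-5.9,22,541,-396,5,1],[-29.6,-5.9,22,541,-396,5,1],[-29.6,-5.9,22,541,-396,5,1],[-29.6,-5.9,22,541,-396,5,1],[-29.6,-5.9,22,541,-396,5,1],[-29.6,-5.9,22,541,-396,5,0.3],[-29.6,-5.9,22,541,-396,5,0.3]]], "newtons": 20}}

```text
time: 3.25
eef_pos: [0.544, -0.178, 0.4007]
orientation: [0.259, 0.965, -0.04, -0.01]
contact_force: [1.1, -0.4, -1.1]
width: 0.0713
gripper_force: 0.0
```

```bash
python3 -c "
from knob import *
s=bot.state(); print(s['time'],s['q'].round(2),s['eef_pos'],s['contact_force'].round(2))
print(inc(seat+ax*(.12+G),RK))"
```

```text
3.25 [ 0.04  0.31  0.04  1.86  0.6   1.05 -1.9 ] [ 0.54401422 -0.17796858  0.40067537] [ 1.12 -0.45 -1.07]
(array([-0.  , -0.03, -0.03]), array([  63. , -507.4, -204.1]))
```

Request:
{"name": "servo_tool", "arguments": {"increments": [[[0,0,0,63,-507,-204,0.3],[0,0,0,63,-507,-204,0.3],[0,0,0,63,-507,-204,0.3],[0,0,0,63,-507,-204,0.3],[0,0,0,63,-507,-204,0.3],[0,0,0,63,-507,-204,0.3],[0,0,0,63,-507,-204,0.3],[0,0,0,63,-507,-204,0.3],[0,0,0,63,-507,-204,0.3],[0,0,0,63,-507,-204,0.3]]]}}

```text
time: 4.5
eef_pos: [0.6487, 0.3596, 0.3215]
orientation: [0.257, 0.966, -0.036, -0.011]
contact_force: [0.1, -0.6, 0.2]
width: 0.0573
gripper_force: 0.0
```

```bash
python3 -c "
from knob import *
s=bot.state(); print(s['time'],s['q'].round(2),s['qvel'].round(2),s['eef_pos'],s['contact_force'].round(2),s['width'])
print(inc(seat+ax*(.12+G),RK),inc(seat+ax*(.031+G),RK))"
```

```text
4.5 [-0.58  0.76 -0.15  1.31  0.46  1.48 -2.49] [ 0.05 -0.04  0.05  0.05  0.02  0.    0.01] [0.64873356 0.35955128 0.32148639] [ 0.05 -0.63  0.24] 0.057294806210867105
(array([-0.14, -0.02,  0.39]), array([ 2.9,  3.6, -0.6])) (array([-0.14, -0.02,  0.39]), array([ 2.9,  3.9, 88.4]))
```

Request:
{"name": "servo_tool", "arguments": {"increments": [[[0,0,0.3,3,3.5,30,0.3],[0,0,0.3,3,3.5,60,0.3],[0,0,0.3,3,3.5,88,0.3],[0,0,0.3,3,3.5,88,0.3],[0,0,0.3,3,3.5,88,0.3]]]}}

```text
time: 5.12
eef_pos: [0.6499, 0.3073, 0.2504]
orientation: [0.258, 0.965, -0.043, -0.009]
contact_force: [0.7, -0.4, 0.3]
width: 0.0571
gripper_force: 0.0
```

```bash
cat >> knob.py <<'E'
def st():
    s=bot.state(); q=s["orientation"]; Rc=R.from_quat([q[1],q[2],q[3],q[0]]); g=s["eef_pos"]+Rc.apply([0,0,G]); d=g-seat
    print("t",round(s["time"],2),"grasp a,b,h mm",np.round([d@us*1e3,d@uy*1e3,d@ax*1e3],2),"F axis",round(s["contact_force"]@ax,2),"F",s["contact_force"].round(2),"w",round(s["width"],4),"gf",s["gripper_force"]); return s
E
python3 -c "
from knob import *
st(); print(inc(seat+ax*(.031+G),RK)); p=imaging.snapshot('wrist'); save(p,'pics/wr1.png')"
```

```text
t 5.12 grasp a,b,h mm [ 5.66  2.62 31.79] F axis 0.06 F [ 0.66 -0.43  0.29] w 0.0571 gf 0.0
(array([-0.06, -0.04, -0.36]), array([-2.5, -5.8,  0.8]))
```

View pics/wr1.png

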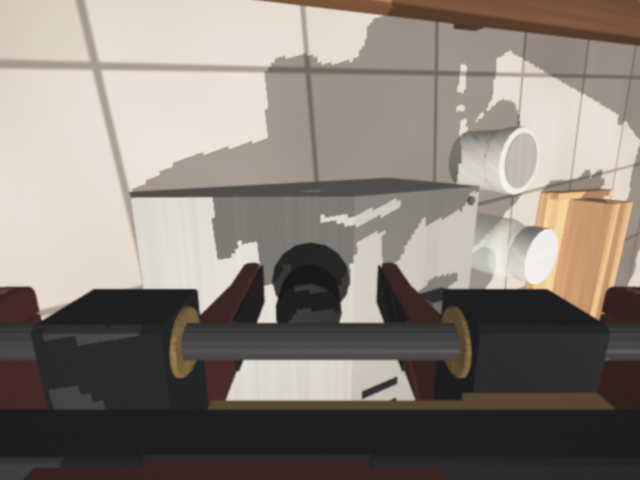

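The wrist view shows the knob at (310,290) between the fingers at (245,300) and (390,300), slightly to the left of centre. I centre the gripper and then close it.

Request:
{"name": "servo_tool", "arguments": {"increments": [[[0,0,-0.3,-2.5,-5.8,0.8,0.3],[0,0,-0.3,-2.5,-5.8,0.8,0.3],[0,0,-0.3,-2.5,-5.8,0.8,0],[0,0,-0.3,-2.5,-5.8,0.8,-1],[0,0,-0.3,-2.5,-5.8,0.8,-1],[0,0,-0.3,-2.5,-5.8,0.8,-1],[0,0,-0.3,-2.5,-5.8,0.8,-1],[0,0,-0.3,-2.5,-5.8,0.8,-1]]], "newtons": 20}}

```text
time: 6.18
eef_pos: [0.6475, 0.3115, 0.2456]
orientation: [0.259, 0.965, -0.04, -0.011]
contact_force: [-0.5, -2.9, 3.6]
width: 0.0285
gripper_force: 20.0
```

```bash
python3 -c "
from knob import *
st()"
```

```text
t 6.17 grasp a,b,h mm [ 0.17 -0.28 29.67] F axis 1.64 F [-0.47 -2.93  3.6 ] w 0.0285 gf 19.99996262777131
```

Request:
{"name": "servo_tool", "arguments": {"increments": [[[0,0,0,0,0,-4,-1],[0,0,0,0,0,-8,-1],[0,0,0,0,0,-12,-1],[0,0,0,0,0,-15,-1],[0,0,0,0,0,-15,-1]]], "newtons": 25}}

```text
time: 6.8
eef_pos: [0.648, 0.3185, 0.2574]
orientation: [0.259, 0.965, -0.04, -0.011]
contact_force: [1.1, -7.2, -5.1]
width: 0.0283
gripper_force: 25.0
```

```bash
python3 -c "
from knob import *
st()"
```

```text
t 6.8 grasp a,b,h mm [ 0.05 -0.47 43.45] F axis -8.0 F [ 1.1  -7.21 -5.15] w 0.0283 gf 24.998889521230012
```

Request:
{"name": "servo_tool", "arguments": {"increments": [[[0,0,0,0,0,-3,-1],[0,0,0,0,0,-6,-1],[0,0,0,0,0,-9,-1],[0,0,0,0,0,-9,-1]]]}}

```text
time: 7.3
eef_pos: [0.6484, 0.323, 0.2651]
orientation: [0.259, 0.965, -0.04, -0.011]
contact_force: [-0.3, -7.2, -3.9]
width: 0.0286
gripper_force: 25.0
```

```bash
python3 -c "
from knob import *
st(); p=imaging.snapshot('side'); knob_report(p,.0018)"
```

```text
t 7.3 grasp a,b,h mm [ 2.000e-02 -4.300e-01  5.237e+01] F axis -6.94 F [-0.27 -7.2  -3.86] w 0.0286 gf 24.998877564794384
knob n 498 h pct [0.062  0.0786 0.0885 0.0925 0.0996] cap centre a,b [ 0.0176 -0.0026] span [0.0081 0.0217] cap median h 0.0907
```

Request:
{"name": "servo_tool", "arguments": {"increments": [[[0,0,0,0,0,-1,-1],[0,0,0,0,0,-2,-1],[0,0,0,0,0,-2.5,-1],[0,0,0,0,0,-2.5,-1]]]}}

```text
time: 7.85
eef_pos: [0.6485, 0.3251, 0.269]
orientation: [0.259, 0.965, -0.04, -0.011]
contact_force: [-2.5, -6.3, 4.6]
width: 0.0284
gripper_force: 25.0
```

```bash
python3 -c "
from knob import *
st()"
```

```text
t 7.85 grasp a,b,h mm [-0.1  -0.28 56.76] F axis 0.72 F [-2.46 -6.28  4.56] w 0.0284 gf 24.999929481418803
```

Request:
{"name": "servo_tool", "arguments": {"increments": [[[0,0,0,0,0,-0.6,-1],[0,0,0,0,0,-1.2,-1],[0,0,0,0,0,-1.2,-1]]]}}

```text
time: 8.22
eef_pos: [0.6486, 0.3255, 0.2696]
orientation: [0.259, 0.965, -0.04, -0.011]
contact_force: [-0.3, -5.0, 2.0]
width: 0.0288
gripper_force: 25.0
```

```bash
python3 -c "
from knob import *
st()"
```

```text
t 8.22 grasp a,b,h mm [-0.07 -0.31 57.47] F axis -0.75 F [-0.29 -4.97  2.  ] w 0.0288 gf 24.999522768775932
```

Request:
{"name": "servo_tool", "arguments": {"increments": [[[0,0,0,0,0,0,0.2],[0,0,0,0,0,0,0.2],[0,0,0,0,0,0,0.2],[0,0,0,0,0,0,0.2],[0,0,0,0,0,-30,0.2],[0,0,0,0,0,-70,0.2],[0,0,0,0,0,-100,0.2],[0,0,0,0,0,-100,0.2]]]}}

```text
time: 9.22
eef_pos: [0.6525, 0.3775, 0.3582]
orientation: [0.257, 0.966, -0.039, -0.009]
contact_force: [0.2, -0.1, -0.8]
width: 0.0527
gripper_force: 0.0
```

```bash
python3 -c "
from knob import *
st(); p=imaging.snapshot('side'); knob_report(p,.0018); save(p,'pics/side2.png',(120,220,380,420),3)
X=cloud(p)[p['z_map']>0]-[0,0,.0018]; L=(X-OE)@RE
f=L[(L[:,2]>.105)&(abs(L[:,0]-.05)<.02)&(L[:,1]<.021)&(L[:,1]>-.11)]
print(len(f),np.percentile(f,[1,50,99],axis=0).round(4).tolist())
t=f[f[:,2]>.13]; print(np.percentile(t[:,0],[5,50,95]).round(4),np.percentile(t[:,1],[1,99]).round(4))
g=OE+RE@[.05,-.04,.120]; print(inc(g+[0,0,G+.06],RF), inc(g+[0,0,G],RF))
"
```

```text
t 9.22 grasp a,b,h mm [-1.6900e+00 -1.1000e-01  1.6026e+02] F axis -0.78 F [ 0.2  -0.12 -0.84] w 0.0527 gf 0.0
knob n 377 h pct [0.0681 0.0702 0.0708 0.0714 0.0724] cap centre a,b [ 0.     -0.0006] span [0.0278 0.028 ] cap median h 0.0692
1132 [[0.0433, -0.0993, 0.1053], [0.0462, -0.0423, 0.1244], [0.0554, 0.019, 0.1365]]
[0.0444 0.0477 0.0546] [-0.099  0.019]
(array([ 2.992e+01, -6.000e-02,  2.000e-02]), array([-124.6,  202.6,  131.4])) (array([ 2.992e+01, -6.000e-02,  2.000e-02]), array([-124.7,  172.7,  183.4]))
```

View pics/side2.png

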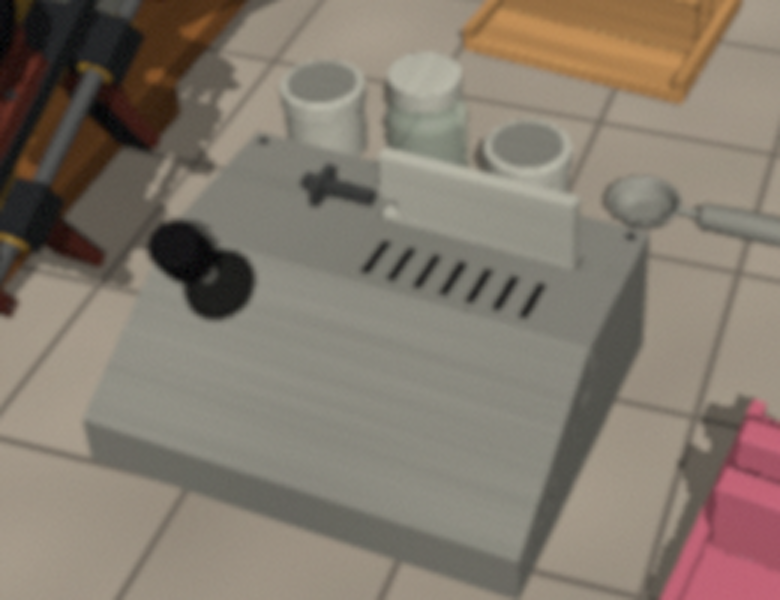

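The side view shows the knob standing out, with its cap at about 70 mm, at (183,252) in the crop. The tongue at (335,188) is drawn clear of the filter's notch at (390,212). Next is the move above the filter.

Request:
{"name": "servo_tool", "arguments": {"increments": [[[10,0,0,-20,50,10,0.2],[20,0,0,-60,100,50,0.2],[29.9,0,0,-124,212,114,0.2],[29.9,0,0,-124,212,114,0.2],[29.9,0,0,-124,212,114,0.2],[29.9,0,0,-124,212,114,0.2],[29.9,0,0,-124,212,114,0.2]]]}}

```text
time: 10.15
eef_pos: [0.5093, 0.1463, 0.3627]
orientation: [0.001, 0.999, -0.041, -0.0]
contact_force: [-0.4, 0.1, 0.6]
width: 0.0526
gripper_force: 0.0
```

```bash
python3 -c "
from knob import *
st(); s=bot.state();print(s['eef_pos'],s['q'].round(2),s['qvel'].round(2))
g=OE+RE@[.05,-.04,.120]; print(inc(g+[0,0,G+.08],RF), inc(g+[0,0,G],RF))
"
```

```text
t 10.15 grasp a,b,h mm [ 129.52 -124.51   64.8 ] F axis 0.55 F [-0.39  0.1   0.6 ] w 0.0526 gf 0.0
[0.50927875 0.14627535 0.36268242] [-0.12  0.31 -0.33  1.93  0.12  0.93 -2.17] [-0.02  0.01 -0.01 -0.02 -0.    0.01  0.  ]
(array([ 0.08,  0.04, -0.02]), array([-0.6,  0.5, -0.6])) (array([ 0.08,  0.04, -0.02]), array([-0.6,  0.4, 79.4]))
```

Request:
{"name": "servo_tool", "arguments": {"increments": [[[0,0,0,-0.6,0.5,30,0.2],[0,0,0,-0.6,0.5,60,0.2],[0,0,0,-0.6,0.5,79,0.2],[0,0,0,-0.6,0.5,79,0.2],[0,0,0,-0.6,0.5,79,-1],[0,0,0,-0.6,0.5,79,-1],[0,0,0,-0.6,0.5,79,-1],[0,0,0,-0.6,0.5,79,-1],[0,0,0,-0.6,0.5,79,-1],[0,0,0,-0.6,0.5,79,-1]]], "newtons": 30}}

```text
time: 11.4
eef_pos: [0.5086, 0.1455, 0.2845]
orientation: [0.001, 0.999, -0.041, 0.0]
contact_force: [-0.7, -0.9, 1.9]
width: 0.0089
gripper_force: 30.0
```

```bash
python3 -c "
from knob import *
s=st();print(s['eef_pos'],s['q'].round(2),s['qvel'].round(2))
g=OE+RE@[.05,-.04,.120]; print(inc(g+[0,0,G],RF))
"
```

```text
t 11.4 grasp a,b,h mm [  91.19 -124.92   -3.3 ] F axis 1.16 F [-0.72 -0.91  1.9 ] w 0.0089 gf 29.995737578719854
[0.50864917 0.14548687 0.28453565] [-0.15  0.41 -0.31  1.99  0.18  0.76 -2.21] [ 0.  0. -0. -0. -0.  0.  0.]
(array([ 0.09, -0.01, -0.01]), array([-0. , -0.4,  1.2]))
```

Request:
{"name": "servo_tool", "arguments": {"increments": [[[0,0,0,0,0,-8,-1],[0,0,0,0,0,-20,-1],[0,0,0,0,0,-35,-1],[0,0,0,0,0,-55,-1],[0,0,0,0,0,-80,-1],[0,0,0,0,0,-105,-1],[0,0,0,0,0,-105,-1],[0,0,0,0,0,-105,-1]]]}}

```text
time: 12.4
eef_pos: [0.5083, 0.1455, 0.3889]
orientation: [0.001, 0.999, -0.041, -0.0]
contact_force: [0.1, 0.4, -2.2]
width: 0.0087
gripper_force: 30.0
```

```bash
cat >> knob.py <<'E'
rk=np.array([.5294,-.2105,-1.688]); RR=frame(np.array([0,0,-1.]),R.from_euler("z",rk[2]).as_matrix()[:,0]); OR=np.array([rk[0],rk[1],0])
E
python3 -c "
from knob import *
s=st();print(s['eef_pos'],s['q'].round(2),s['qvel'].round(2))
p=imaging.snapshot('side'); save(p,'pics/side3.png',(160,130,480,370),2)
X=cloud(p)[p['z_map']>0]-[0,0,.0018]; L=(X-OE)@RE
f=L[(L[:,2]>.11)&(abs(L[:,0]-.05)<.02)&(L[:,1]<.06)&(L[:,1]>-.13)&(L[:,2]<.2)]
for lo in(.12,.14,.16,.18):
  t=f[abs(f[:,2]-lo)<.008]; print(lo,len(t),np.percentile(t,[2,50,98],axis=0).round(4).tolist())
print(inc(OR+[0,0,.012+.0912+G+.10],RR))
"
```

```text
t 12.4 grasp a,b,h mm [ 143.4  -125.44   87.02] F axis -1.73 F [ 0.11  0.35 -2.21] w 0.0087 gf 29.99459657818079
[0.50826305 0.14553171 0.38886455] [-0.12  0.28 -0.33  1.9   0.11  0.98 -2.15] [-0.    0.01  0.    0.01 -0.    0.    0.  ]Traceback (most recent call last):
  File "<string>", line 8, in <module>
    t=f[abs(f[:,2]-lo)<.008]; print(lo,len(t),np.percentile(t,[2,50,98],axis=0).round(4).tolist())
                                              ~~~~~~~~~~~~~^^^^^^^^^^^^^^^^^^^^
    return _quantile_unchecked(
        a, q, axis, out, overwrite_input, method, keepdims, weights)
    return _ureduce(a,
                    func=_quantile_ureduce_func,
    ...<5 lines>...
                    overwrite_input=overwrite_input,
                    method=method)
    r = func(a, **kwargs)
    result = _quantile(arr,
                       quantiles=q,
    ...<2 lines>...
                       out=out,
                       weights=wgt)
    slices_having_nans = np.isnan(arr[-1, ...])
                                  ~~~^^^^^^^^^
IndexError: index -1 is out of bounds for axis 0 with size 0
```

View pics/side3.png

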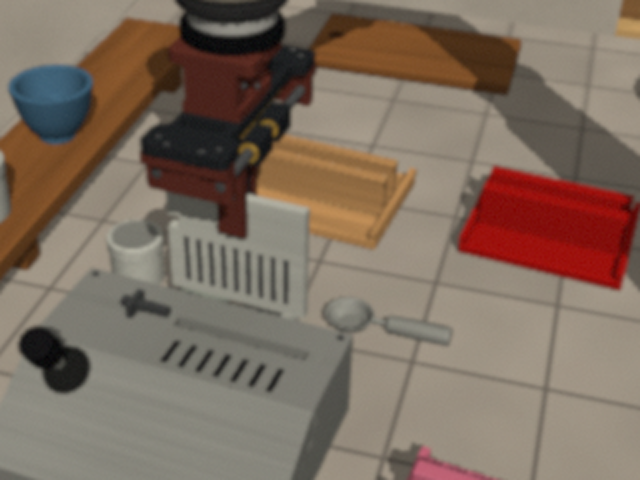

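The filter hangs upright from the gripper at (240,250), clear of the slot at (240,340), and the knob is still out. Moving on to the rack.

```bash
python3 -c "
from knob import *
p=imaging.snapshot('side')
X=cloud(p)[p['z_map']>0]-[0,0,.0018]; L=(X-OE)@RE
f=L[(L[:,2]>.125)&(abs(L[:,0]-.05)<.015)&(L[:,1]<.03)&(L[:,1]>-.11)&(L[:,2]<.2)]
c=f.mean(0); print(len(f),np.linalg.svd(f-c,full_matrices=False)[2][2].round(4)); print(np.percentile(f,[1,50,99],axis=0).round(4).tolist())
for a,b in((-.095,-.06),(-.02,.015)):
  t=f[(f[:,1]>a)&(f[:,1]<b)];print(np.percentile(t[:,2],[.5,2]).round(4))
print(inc(OR+[0,0,.012+.0912+G+.11],RR))
"
```

```text
2174 [-1.     -0.0035 -0.0025]
[[0.0441, -0.1002, 0.1343], [0.0464, -0.0437, 0.1682], [0.0528, 0.0183, 0.1993]]
[0.1334 0.1351]
[0.1339 0.1347]
(array([0.14, 0.11, 2.  ]), array([ 50.4, 353. ,  12.5]))
```

Request:
{"name": "servo_tool", "arguments": {"increments": [[[0,0,0.5,6,40,0,-1],[0,0,1,12,85,0,-1],[0,0,1.5,20,135,0,-1],[0,0,2,27,185,0,-1],[0,0,2,35,240,0,-1],[0,0,2,42,295,0,-1],[0,0,2,48,335,0,-1],[0,0,2,50.4,353,5,-1],[0,0,2,50.4,353,12,-1],[0,0,2,50.4,353,12,-1]]]}}

```text
time: 13.75
eef_pos: [0.5298, -0.208, 0.3766]
orientation: [-0.0, 0.998, -0.057, -0.001]
contact_force: [0.2, -0.3, -1.6]
width: 0.009
gripper_force: 30.0
```

```bash
python3 -c "
from knob import *
from fit import loc
s=st();print(s['eef_pos'],s['q'].round(2),s['qvel'].round(2))
a=inc(OR+[0,0,.012+.0912+G],RR); print(a)
RW=R.from_euler('z',rk[2]).as_matrix()
for n,zb in(('side',.0018),('scene',.0012)):
  p=imaging.snapshot(n)
  X=cloud(p)[p['z_map']>0]-[0,0,zb]; L=(X-OR)@RW
  f=L[(L[:,2]>.13)&(abs(L[:,0])<.02)&(abs(L[:,1])<.07)&(L[:,2]<.19)]
  print(n,len(f),np.percentile(f,[1,50,99],axis=0).round(4).tolist())
  b=L[(L[:,2]>.054)&(L[:,2]<.066)&(abs(L[:,0])<.04)&(abs(L[:,1])<.07)]
  print('bar tops x hist',np.histogram(b[:,0]*1000,bins=np.arange(-30,31,3)))
" | grep -v -e rack -e floor -e ext
```

```text
t 13.75 grasp a,b,h mm [440.58 -75.23 -98.71] F axis -1.51 F [ 0.21 -0.28 -1.59] w 0.009 gf 29.994630608707666
[ 0.52980421 -0.20799621  0.37660724] [ 0.38  0.34 -0.14  1.83  0.06  0.97 -1.47] [-0.01 -0.02 -0.   -0.01  0.    0.01  0.01]
(array([0.  , 0.14, 0.16]), array([1.000e-01, 2.500e+00, 1.101e+02]))
side 1285 [[-0.011, -0.06, 0.1306], [-0.0069, -0.0029, 0.1605], [0.0, 0.0592, 0.1893]]
bar tops x hist (array([  0,   5,  34, 100,  60,  41,  35,  45,  20,   1,   0,   0,   0,
         2,  43,  93,  60,  26,  45,  39]), array([-30, -27, -24, -21, -18, -15, -12,  -9,  -6,  -3,   0,   3,   6,
         9,  12,  15,  18,  21,  24,  27,  30]))
scene 1100 [[-0.0117, -0.0585, 0.1304], [-0.0081, 0.0069, 0.1604], [-0.001, 0.0619, 0.1891]]
bar tops x hist (array([ 0,  8, 62, 90, 53, 65, 54, 45, 18,  0,  0,  0,  0,  9, 85, 63, 63,
       49, 57, 42]), array([-30, -27, -24, -21, -18, -15, -12,  -9,  -6,  -3,   0,   3,   6,
         9,  12,  15,  18,  21,  24,  27,  30]))
```

Request:
{"name": "servo_tool", "arguments": {"increments": [[[0,0.1,0.1,0,2.8,0,-1],[0,0.1,0.1,0,2.8,15,-1],[0,0.1,0.1,0,2.8,35,-1],[0,0.1,0.1,0,2.8,60,-1],[0,0.1,0.1,0,2.8,85,-1],[0,0.1,0.1,0,2.8,100,-1],[0,0.1,0.1,0,2.8,104,-1],[0,0.1,0.1,0,2.8,104,-1],[0,0.1,0.1,0,2.8,104,-1]]]}}

```text
time: 14.98
eef_pos: [0.5298, -0.2133, 0.2747]
orientation: [0.001, 0.998, -0.059, 0.002]
contact_force: [-0.3, 0.3, -1.5]
width: 0.009
gripper_force: 30.0
```

```bash
python3 -c "
from knob import *
s=st();print(s['eef_pos'],s['qvel'].round(2))
a=inc(OR+[0,0,.012+.0912+G],RR); print(a)
p=imaging.snapshot('scene'); save(p,'pics/sc4.png',(140,160,300,290),4)"
```

```text
t 14.97 grasp a,b,h mm [ 394.55  -73.84 -189.76] F axis -1.13 F [-0.26  0.3  -1.46] w 0.009 gf 29.99455126002431
[ 0.52984198 -0.21333788  0.27474202] [ 0. -0.  0.  0.  0. -0.  0.]
(array([ 0.11, -0.19, -0.1 ]), array([-0.8, -2.8,  8.2]))
```

View pics/sc4.png

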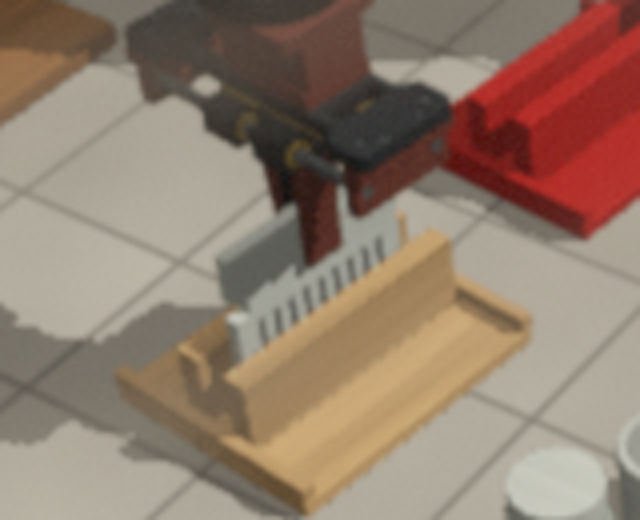

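The plate is between the bars with its end visible at (240,340) in the crop. I centre it (-2.8 mm) and lower it by feel.

Request:
{"name": "servo_tool", "arguments": {"increments": [[[0.1,-0.2,-0.1,-0.8,-2.8,0,-1],[0.1,-0.2,-0.1,-0.8,-2.8,3,-1],[0.1,-0.2,-0.1,-0.8,-2.8,6,-1],[0.1,-0.2,-0.1,-0.8,-2.8,7.5,-1],[0.1,-0.2,-0.1,-0.8,-2.8,7.5,-1],[0.1,-0.2,-0.1,-0.8,-2.8,7.5,-1]]]}}

```text
time: 15.78
eef_pos: [0.5289, -0.2109, 0.2666]
orientation: [0.0, 0.998, -0.059, -0.001]
contact_force: [-2.6, -3.8, 3.0]
width: 0.009
gripper_force: 30.0
```

```bash
python3 -c "
from knob import *
s=st();print(s['eef_pos'],inc(OR+[0,0,.012+.0912+G],RR))"
```

```text
t 15.78 grasp a,b,h mm [ 388.21  -75.81 -195.52] F axis 0.63 F [-2.63 -3.79  3.03] w 0.009 gf 30.017298348248005
[ 0.52888047 -0.21088723  0.2665836 ] (array([ 0.03,  0.1 , -0.02]), array([ 0.5, -0.4,  0.1]))
```

Request:
{"name": "servo_tool", "arguments": {"increments": [[[0,0,0,0,0,0,-0.5],[0,0,0,0,0,0,0],[0,0,0,0,0,0,0],[0,0,0,0,0,0,0],[0,0,0,0,0,-20,0],[0,0,0,0,0,-60,0],[0,0,0,0,0,-110,0],[0,0,0,0,0,-110,0],[0,0,0,0,0,-110,0]]]}}

```text
time: 16.9
eef_pos: [0.5289, -0.2102, 0.3759]
orientation: [-0.0, 0.998, -0.059, -0.001]
contact_force: [0.7, 0.7, 0.2]
width: 0.0438
gripper_force: 0.0
```

```bash
python3 -c "
from knob import *
s=st();print(s['eef_pos'],s['q'].round(2))
RW=R.from_euler('z',rk[2]).as_matrix()
for n,zb in(('side',.0018),('scene',.0012)):
  p=imaging.snapshot(n)
  X=cloud(p)[p['z_map']>0]-[0,0,zb]; L=(X-OR)@RW
  f=L[(L[:,2]>.07)&(abs(L[:,0])<.03)&(abs(L[:,1])<.07)&(L[:,2]<.13)]
  t=f[(f[:,2]<.108)&(f[:,0]<.0)]; c=np.median(t,0); t=t[abs(t[:,0]-c[0])<.003]
  print(n,len(f),np.percentile(f,[1,50,99],axis=0).round(4).tolist(),'normal',np.linalg.svd(t-t.mean(0),full_matrices=False)[2][2].round(3))
print(inc(seat+ax*(.13+G),RK))
save(p,'pics/sc5.png',(140,120,480,400),2)
"
```

```text
t 16.9 grasp a,b,h mm [ 442.16  -75.98 -100.48] F axis 0.55 F [0.67 0.66 0.23] w 0.0438 gf 0.0
[ 0.52887299 -0.2102376   0.37586097] [ 0.38  0.34 -0.14  1.84  0.05  0.97 -1.47]
side 1001 [[-0.0076, -0.0606, 0.0705], [-0.0033, -0.0038, 0.0972], [0.0051, 0.0584, 0.1189]] normal [-1.    -0.003 -0.006]
scene 926 [[-0.0084, -0.0586, 0.0706], [-0.0046, 0.0051, 0.0989], [0.0042, 0.0611, 0.1197]] normal [ 1.  0. -0.]
(array([-30.04,   0.78,  -1.88]), array([  55.7, -582.1,   42.4]))
```

View pics/sc5.png

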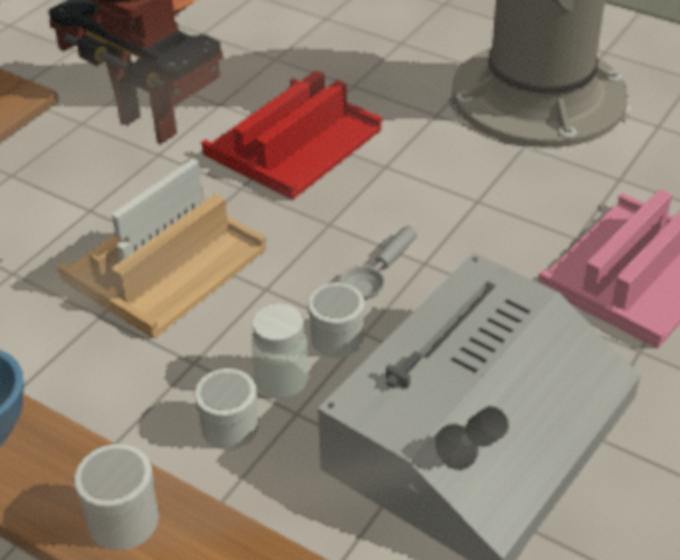

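The filter stands upright and centred in the beech groove at (160,215) in the crop, with the bystanders undisturbed and the knob still out at (485,425). Now I close the fingers and go to push the knob home.

Request:
{"name": "servo_tool", "arguments": {"increments": [[[0,0,0,5,-50,0,-1],[-5,0,-0.5,10,-105,0,-1],[-12,0,-1,20,-165,0,-1],[-20,0.4,-1.5,30,-225,5,-1],[-30,0.8,-1.9,40,-350,20,-1],[-30,0.8,-1.9,45,-450,30,-1],[-30,0.8,-1.9,55.7,-582,42,-1],[-30,0.8,-1.9,55.7,-582,42,-1],[-30,0.8,-1.9,55.7,-582,42,-1],[-30,0.8,-1.9,55.7,-582,42,-1]]]}}

```text
time: 18.25
eef_pos: [0.6519, 0.3641, 0.3316]
orientation: [0.259, 0.965, -0.039, -0.01]
contact_force: [1.0, -0.4, -0.0]
width: 0.0005
gripper_force: 0.0
```

Request:
{"name": "servo_tool", "arguments": {"increments": [[[0,0,0,0,0,0,-1],[0,0,0,0,0,0,-1]]]}}

```text
time: 18.5
eef_pos: [0.6525, 0.3603, 0.3327]
orientation: [0.26, 0.965, -0.04, -0.01]
contact_force: [-0.1, -1.7, 0.0]
width: 0.0005
gripper_force: 0.0
```

```bash
python3 -c "
from knob import *
s=st();print(s['eef_pos'],s['q'].round(2),s['qvel'].round(2))
p=imaging.snapshot('side'); knob_report(p,.0018)
print(inc(seat+ax*(.13+G),RK),inc(seat+ax*(.0917+G),RK))
"
```

```text
t 18.5 grasp a,b,h mm [  1.51   0.97 129.6 ] F axis -0.86 F [-0.08 -1.74  0.01] w 0.0005 gf 0.0
[0.65247827 0.36025832 0.33271244] [-0.56  0.76 -0.18  1.29  0.48  1.51 -2.5 ] [ 0.02 -0.03  0.02  0.01  0.    0.    0.  ]
knob n 379 h pct [0.068  0.0706 0.0712 0.0718 0.072 ] cap centre a,b [-0.0003 -0.0012] span [0.0277 0.0273] cap median h 0.0696
(array([ 0.13, -0.08, -0.14]), array([-1.2, -2.2, -0.2])) (array([ 0.13, -0.08, -0.14]), array([-1.3, -2.3, 38.1]))
```

Request:
{"name": "servo_tool", "arguments": {"increments": [[[0,0,0,-1.2,-1.5,15,-1],[0,0,0,-1.2,-1.5,30,-1],[0,0,0,-1.2,-1.5,38,-1],[0,0,0,-1.2,-1.5,42,-1],[0,0,0,-1.2,-1.5,46,-1],[0,0,0,-1.2,-1.5,50,-1],[0,0,0,-1.2,-1.5,54,-1],[0,0,0,-1.2,-1.5,54,-1]]]}}

```text
time: 19.55
eef_pos: [0.6494, 0.3355, 0.2865]
orientation: [0.259, 0.965, -0.04, -0.009]
contact_force: [0.2, -0.7, -0.4]
width: 0.0002
gripper_force: 0.0
```

```bash
python3 -c "
from knob import *
st()"
```

```text
t 19.55 grasp a,b,h mm [-0.36  0.12 77.12] F axis -0.72 F [ 0.16 -0.73 -0.41] w 0.0002 gf 0.0
```

Request:
{"name": "servo_tool", "arguments": {"increments": [[[0,0,0,0,0,3,-1],[0,0,0,0,0,6,-1],[0,0,0,0,0,9,-1],[0,0,0,0,0,12,-1],[0,0,0,0,0,12,-1]]]}}

```text
time: 20.18
eef_pos: [0.6488, 0.3292, 0.2759]
orientation: [0.259, 0.965, -0.04, -0.009]
contact_force: [-0.4, 0.3, 0.2]
width: 0.0006
gripper_force: 0.0
```

```bash
python3 -c "
from knob import *
st()"
```

```text
t 20.18 grasp a,b,h mm [-1.300e-01  3.000e-02  6.481e+01] F axis 0.33 F [-0.41  0.28  0.24] w 0.0006 gf 0.0
```

Request:
{"name": "servo_tool", "arguments": {"increments": [[[0,0,0,0,0,3,-1],[0,0,0,0,0,6,-1],[0,0,0,0,0,6.5,-1],[0,0,0,0,0,6.5,-1]]]}}

```text
time: 20.68
eef_pos: [0.6487, 0.3263, 0.2708]
orientation: [0.259, 0.965, -0.04, -0.009]
contact_force: [-0.2, -0.7, -0.7]
width: 0.001
gripper_force: 0.0
```

```bash
python3 -c "
from knob import *
st()"
```

```text
t 20.68 grasp a,b,h mm [-0.28  0.18 58.89] F axis -1.0 F [-0.2  -0.73 -0.72] w 0.001 gf 0.0
```

Request:
{"name": "servo_tool", "arguments": {"increments": [[[0,0,0,0,0,1,-1],[0,0,0,0,0,1.8,-1],[0,0,0,0,0,1.8,-1]]]}}

```text
time: 21.05
eef_pos: [0.6486, 0.3254, 0.2692]
orientation: [0.259, 0.965, -0.04, -0.009]
contact_force: [1.0, 0.4, -0.2]
width: 0.0001
gripper_force: 0.0
```

```bash
python3 -c "
from knob import *
st(); p=imaging.snapshot('side'); save(p,'pics/side6.png',(120,200,380,400),3)"
```

```text
t 21.05 grasp a,b,h mm [-0.3   0.18 57.09] F axis 0.12 F [ 0.96  0.43 -0.16] w 0.0001 gf 0.0
```

View pics/side6.png

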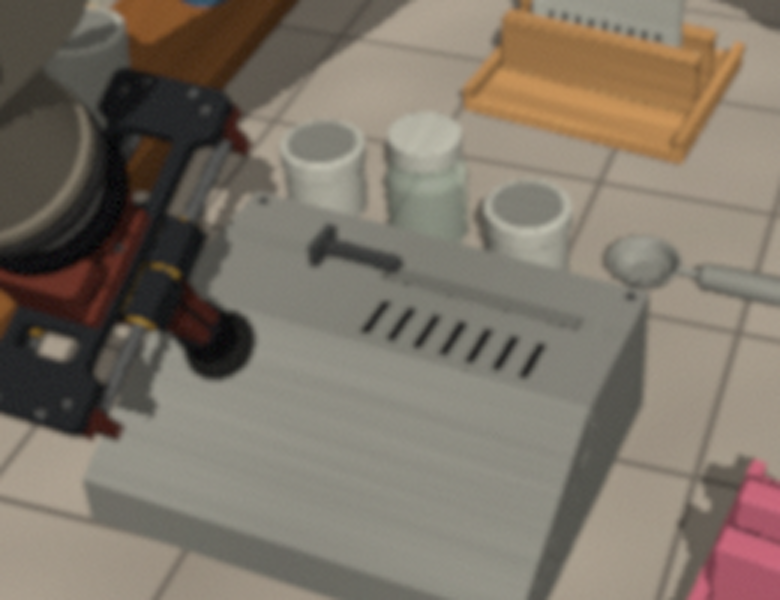

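The fingers hold the knob down at (215,340), and the tongue at (395,262) has moved back over the slot. I press slightly further to feel the stop.

Request:
{"name": "servo_tool", "arguments": {"increments": [[[0,0,0,0,0,0.6,-1],[0,0,0,0,0,1.2,-1],[0,0,0,0,0,1.2,-1]]]}}

```text
time: 21.48
eef_pos: [0.6485, 0.3251, 0.2685]
orientation: [0.258, 0.965, -0.04, -0.009]
contact_force: [-0.2, -0.2, 0.7]
width: 0.0004
gripper_force: 0.7
```

```bash
python3 -c "
from knob import *
st()"
```

```text
t 21.48 grasp a,b,h mm [-0.41  0.2  56.27] F axis 0.55 F [-0.21 -0.18  0.74] w 0.0004 gf 0.7392318735940506
```

Request:
{"name": "servo_tool", "arguments": {"increments": [[[0,0,0,0,0,0.5,-1],[0,0,0,0,0,1,-1],[0,0,0,0,0,1,-1]]]}}

```text
time: 21.85
eef_pos: [0.6485, 0.3248, 0.2681]
orientation: [0.258, 0.965, -0.04, -0.009]
contact_force: [-1.2, 2.3, 5.5]
width: 0.0004
gripper_force: 2.7
```

```bash
python3 -c "
from knob import *
st()"
```

```text
t 21.85 grasp a,b,h mm [-0.46  0.29 55.81] F axis 5.84 F [-1.16  2.31  5.47] w 0.0004 gf 2.6899164243470786
```

Request:
{"name": "servo_tool", "arguments": {"increments": [[[0,0,0,0,0,0.5,-1],[0,0,0,0,0,0.5,-1]]]}}

```text
time: 22.1
eef_pos: [0.6485, 0.3248, 0.268]
orientation: [0.258, 0.965, -0.04, -0.009]
contact_force: [-1.1, 2.9, 7.1]
width: 0.0006
gripper_force: 3.3
```

Request:
{"name": "servo_tool", "arguments": {"increments": [[[0,0,0,0,0,-5,-1],[0,0,0,0,0,-40,-1],[0,0,0,0,0,-90,-1],[0,0,0,0,0,-140,-1],[0,0,0,0,0,-140,-1],[0,0,0,0,0,-140,-1]]]}}

```text
time: 22.85
eef_pos: [0.6538, 0.3934, 0.387]
orientation: [0.259, 0.965, -0.04, -0.01]
contact_force: [-0.9, -0.6, -0.9]
width: 0.0003
gripper_force: 0.0
```

```bash
python3 -c "
from knob import *
st(); p=imaging.snapshot('side'); knob_report(p,.0018); save(p,'pics/side7.png',(120,170,440,410),2.4)
p=imaging.snapshot('scene'); knob_report(p,.0012)"
```

```text
t 22.85 grasp a,b,h mm [-1.9000e-01 -3.3000e-01  1.9315e+02] F axis -1.1 F [-0.88 -0.6  -0.88] w 0.0003 gf 0.0
knob n 337 h pct [0.0358 0.0384 0.0388 0.0392 0.0397] cap centre a,b [-0.0001 -0.0013] span [0.0276 0.0284] cap median h 0.0374
knob n 308 h pct [0.0355 0.0383 0.0389 0.0397 0.041 ] cap centre a,b [-0.0008  0.0011] span [0.0268 0.0289] cap median h 0.0374
```

View pics/side7.png

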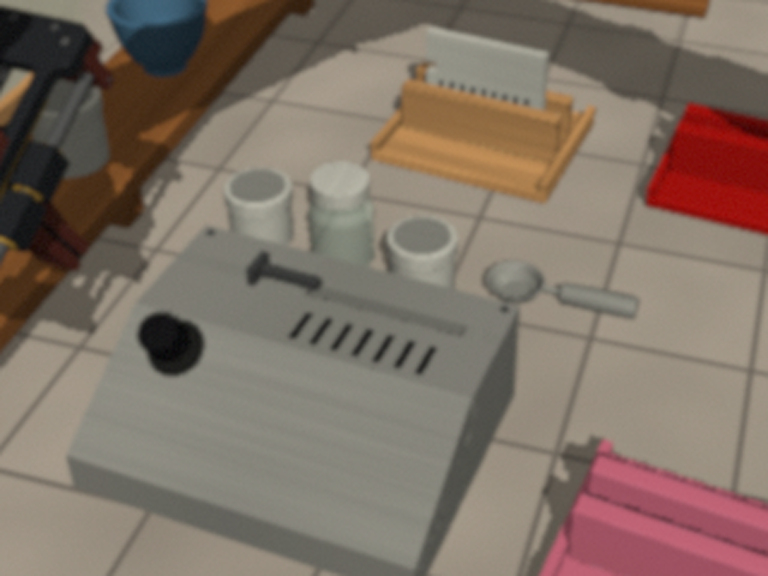

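The knob is fully home, with its cap at 38 mm at (170,340) in the crop. The filter stands in the beech rack at (487,70), and the tins, jar and spoon are unmoved. The arm is touching nothing, so I hand in the job.

```bash
python3 -c "
from rig import bot
print(bot.job_done())"
```

```text
the job is handed in; nothing more can be done
None
```

I pulled the knob out to its detent, stood the filter plate upright in the beech rack's groove, pushed the knob fully home again, and handed the job in at about 23 s with the arm touching nothing; the hand-in call returned no verdict.

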